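# Nest the drained mixing cups

### The job

Put the washed steel mixing cups away: take the three that are draining on the sloping rack and nest them, mouth down and in order of size, over the smallest cup where it stands in the wooden tray, each one pushed fully home and level so that the four make one neat stack. Set the cups down gently rather than dropping them, and leave everything else where it is.

Things in the scene. Friction and masses are not known exactly. Their poses are not given: they have to be found in the camera images.
- cup0: smallest of four steel cups, tapered, mouth down: 50 mm across the rim (below), 40 mm across the flat closed end (on top), 60 mm tall, about 50 g; wall 1.8 mm. Origin: centre of the mouth; +z: along its axis to the closed end. It stands in the tray, bottom of the stack; each next cup rests on the closed end inside it (4 mm thick), so its origin sits 4 mm higher.
- cup1: second smallest of four steel cups, tapered, mouth down: 60 mm across the rim (below), 48 mm across the flat closed end (on top), 60 mm tall, about 70 g; wall 1.8 mm. Origin: centre of the mouth; +z: along its axis to the closed end. Starts on the sloping rack, leaning 30 degrees, in any of the four places; home, its origin is 4 mm above the next smaller cup's.
- cup2: second largest of four steel cups, tapered, mouth down: 70 mm across the rim (below), 56 mm across the flat closed end (on top), 60 mm tall, about 90 g; wall 1.8 mm. Origin: centre of the mouth; +z: along its axis to the closed end. Starts on the sloping rack, leaning 30 degrees, in any of the four places; home, its origin is 4 mm above the next smaller cup's.
- cup3: largest of four steel cups, tapered, mouth down: 80 mm across the rim (below), 64 mm across the flat closed end (on top), 60 mm tall, about 110 g; wall 1.8 mm. Origin: centre of the mouth; +z: along its axis to the closed end. Starts on the sloping rack, leaning 30 degrees, in any of the four places; home, its origin is 4 mm above the next smaller cup's.
- rack: fixed draining rack, 460 mm wide (y), 120 mm deep (x). Origin on the table under its middle; local -x is its low front, facing away from the robot. Flat grippy surface rising at 30 degrees from 74 mm high in front (lip to 80 mm) to 136 mm behind. Three cups and the dish stand on it in a row at local x 0, z 105 mm, y about -168, -56, 56, 168 mm, closed ends leaning to local -x
- dish: bystander: round white china dish, upturned on the rack in the same row as the cups, 72 mm across, 40 mm tall, straight sides; origin at the centre of its mouth, +z to its closed end
- tray: fixed wooden tray, 260 mm (x) by 300 mm (y), walls 8 mm thick and 32 mm high, floor 8 mm thick; origin at the centre of its underside. The smallest cup stands on its floor between the bottle (local +y side) and the jug of brushes (local -y side), each 85 mm or more from the cup's axis
- bottle: bystander: white plastic bottle standing in the tray, 56 mm across, 205 mm tall; origin at the centre of its underside
- jug: bystander: terracotta jug standing in the tray, 64 mm across, 108 mm tall, with brushes standing in it up to about 260 mm; origin at the centre of its underside
- jar: bystander: amber jar with a lid standing in the tray on the side away from the robot, 44 mm across, 50 mm tall; origin at the centre of its underside
- mug: bystander: mug standing on the table beyond the rack, 76 mm across, 88 mm tall; origin at the centre of its underside, handle on local +y reaching 69 mm from its axis
- tube: bystander: aluminium paint tube lying on the table beyond the rack, 125 mm long (local x), 21 mm thick; origin under its middle
- knife: bystander: palette knife with a wooden handle lying on the table beyond the rack, 200 mm long (local x), 13 mm thick; origin under its middle
Mind the look-alikes: they are no part of the job. What is shaped like the cup3 but green is not meant.

How it is judged:
At the end, for the whole second after the job is handed in: One stack of the four cups, mouth down in the tray, smallest inside to largest: each centre within 6 mm of the next smaller one's, its rim 1.5 to 6.5 mm higher (home is 4 mm), tilt under 0.08 rad, at rest; the smallest on the tray floor within 30 mm of its start (distance of cup0 from where it was at the start of the episode below 0.03 m and angle between each of cup0, cup1, cup2, cup3's own z axis and vertical below 0.08 rad and linear speed of each of cup0, cup1, cup2, cup3 below 0.02 m/s and horizontal distance between cup1 and cup0 below 0.006 m and z of cup1 in the frame of cup0 between 0.0015 and 0.0065 m and horizontal distance between cup2 and cup1 below 0.006 m and z of cup2 in the frame of cup1 between 0.0015 and 0.0065 m and horizontal distance between cup3 and cup2 below 0.006 m and z of cup3 in the frame of cup2 between 0.0015 and 0.0065 m and z of cup0 in the frame of tray below 0.011 m); the robot touches nothing.
It fails at once if a bystander (dish, bottle, jug, jar, mug, tube or knife) shifted by more than 30 mm or, if it stands, knocked over (distance of any of dish, bottle, jug, jar, mug, tube, knife from where it was at the start of the episode above 0.03 m or angle between any of bottle, jug, jar, mug's own z axis and vertical above 0.35 rad).
It fails at once if a cup dropped or thrown: moving faster than 0.6 m/s with no finger on it ((linear speed of cup0 above 0.6 m/s and contact force between the fingers and cup0 below 0.05 N) or (linear speed of cup1 above 0.6 m/s and contact force between the fingers and cup1 below 0.05 N) or (linear speed of cup2 above 0.6 m/s and contact force between the fingers and cup2 below 0.05 N) or (linear speed of cup3 above 0.6 m/s and contact force between the fingers and cup3 below 0.05 N)).
It also fails if it takes over 70 s, if anything falls off the work surface, if the arm or the gripper's body presses on something with over 40 N, if the wrist force passes 120 N, or if a joint passes its speed limit or range.

### The arm

A 6-joint arm with a two-finger parallel gripper is mounted at the origin on the work surface. World frame = base frame: x ahead of the robot, y to its left, z up, the work surface at z = 0. Lengths are in m, angles in rad, forces in N, time in s.
With the tool pointing down it reaches from about 0.375 to 0.9 m from the base axis. Payload 3.1 kg.
Tool frame: the origin (TCP) lies at the very end of the fingers, on their centre line; the grasp point (between the pads) lies env.grasp_offset behind it (env.grasp_offset is the distance from the TCP to the grasp point, in m); y points along the fingers, z is the direction in which the jaws open and shut, and the axes are right-handed (so a half turn about y gives the same grasp; the last joint's range is limited). The gripper opens to 87 mm and grips with 3 to 60 N. Pads are 19 mm wide; open, the fingers measure 117 mm over their backs; the gripper's body (75 mm by 190 mm) begins 51 mm behind the grasp point.
Start: joints at [-1.347, 0.527, 1.433, -0, 1.181, -0.178], TCP at [0.245, -0.575, 0.19] pointing down, gripper open.
Joint ranges: [-3.08, 3.08], [-0.75, 2.2], [0.22, 2.44], [-1.43, 4.57], [0, 2.65], [-2.85, 2.85]. Speed limits (rad/s): [2.79, 2.79, 3.14, 3.14, 3.14, 3.14].

### API

Orientations are given as a unit quaternion [x, y, z, w].
In Python, from station import env gives the robot as it stands. The module is installed in compiled form; this text tells all that it offers. Calls block until the motion is done:
- env.move_to(position, orientation): joint-space move of the TCP to a pose.
- env.move_linear(position, frame=None, vel=0.15, force_limit=None): straight line of the TCP; frame=None keeps the orientation; vel is the mean speed in m/s. With force_limit (N) it stops when the force on the tool has changed by that much, and returns True; else False.
- env.goto_joints(angles): joint-space move.
- env.set_gripper(opening): opening from 0.0 (shut) to 1.0 (fully open); the grip force is fixed at half the most; returns when the fingers have stopped.
- env.sleep(seconds).
- env.ik(position, orientation): joint angles nearest the present ones, or None.
- env.get_obs(): the state.
- env.get_image(name): name is "scene" or "top" or "wrist"; returns a dict with "img" (400x640x3 uint8, red, green, blue), "depth" (400x640 float32, m along the optical axis (not along the pixel's ray), 0 where there is no reading), "vertical_fov" (degrees; the focal length in pixels is half the picture's height over the tangent of half this angle, whatever the lens; pixels are square), "cx", "cy" (the principal point, pixels), "position" and "orientation" of the camera in the world; the wrist camera has in their place "T_tool_cam" (4x4, takes a point from camera to tool coordinates, whose origin is the TCP and whose axes are the tool frame's). Camera axes: x right, y down, z forward; pixel columns grow to the right and rows downward; lengths in m; the calibration is good to about 2 mm. A picture is of the moment at which its call begins: read the wrist's pose just before it.
A pose or a line that the arm cannot do raises env.IKError and nothing moves.
- env.hand_in(): hands the job in, once; it reports no verdict.
The state is a dict: "time_s": time; "qpos": joint angles; "dq": joint speeds; "effort": joint torques, N m; "tcp_pos": TCP position; "ee_rot": TCP orientation; "contact_force": force on the tool from outside, world axes, zero at the start; "ft_torque": the same for the moment, N m; "grip_width": opening from 0.0 (shut) to 1.0 (fully open).
Only numpy, scipy, OpenCV 4.12 (cv2) and the standard library are available. Lean on these libraries where they do the work, as an engineer would, in place of code of your own. Each camera call takes 0.05 s, during which the arm holds its last target. There are 200 camera calls.

## Working session

There is one attempt and no reset: what is moved stays moved. The work goes in short steps, each a Python script; the robot and the scene stay as the last script left them, time stands still between calls to the robot, and variables do not carry over. Pictures are saved under pics/ and viewed, about 8 in all and at most 12, crops included, and the job is handed in when it is done.

```bash
mkdir -p pics; ls; cat > h.py <<'E'
import numpy as np, cv2
from scipy.spatial.transform import Rotation as R
from station import env
def cloud(name):
    o=env.get_obs(); d=env.get_image(name); Z=d["depth"]; h,w=Z.shape
    f=h/2/np.tan(np.radians(d["vertical_fov"])/2)
    v,u=np.mgrid[:h,:w]; P=np.stack([(u-d["cx"])*Z/f,(v-d["cy"])*Z/f,Z],-1)
    if "T_tool_cam" in d:
        T=np.array(d["T_tool_cam"]); P=P@T[:3,:3].T+T[:3,3]; rot=o["ee_rot"]; pos=o["tcp_pos"]
    else: rot=d["orientation"]; pos=d["position"]
    P=P@R.from_quat(rot).as_matrix().T+np.array(pos); P[Z<=0]=np.nan
    return d["img"],P
def save(n,img): cv2.imwrite("pics/"+n,img[...,::-1])
E
python3 - <<'E'
from h import *
print(env.get_obs(),env.grasp_offset)
for n in("scene","top"):
    d=env.get_image(n);print(n,d["position"],d["orientation"],d["vertical_fov"],d["cx"],d["cy"])
    i,P=cloud(n);save(n+"0.png",i);np.savez(n+"0.npz",i=i,P=P)
E
```

```text
pics
{'time_s': 0.0, 'qpos': array([-1.34649586e+00,  5.28498015e-01,  1.43389102e+00,  5.73881885e-06,
        1.18139659e+00, -1.78481667e-01]), 'dq': array([-0.00042212,  0.00012947, -0.00057479, -0.00040762, -0.00061808,
        0.00215017]), 'effort': array([ 7.88881425e-04, -4.40038562e+01, -1.76591635e+01,  6.33549294e-02,
        5.82338660e-02, -1.58999601e-04]), 'tcp_pos': array([ 0.24484574, -0.57417506,  0.18895574]), 'ee_rot': array([-0.14145936,  0.69359055, -0.6920402 ,  0.14142759]), 'contact_force': array([-0.5153135 ,  0.07467741, -0.29924871]), 'ft_torque': array([ 0.0022087 ,  0.05749083, -0.01668994]), 'grip_width': 1.002030322120427} 0.0187
scene [ 1.04709338 -0.59660555  1.16310316] [ 0.88252176  0.34842388 -0.11087164 -0.29574249] 51.32978312430432 321.7100637827071 200.1257932728605
top [ 0.23994289 -0.01506344  1.61321006] [ 0.70587301 -0.70248736  0.06453098 -0.06395746] 43.36365981321216 316.6447973523009 203.810766011268
```

View pics/scene0.png

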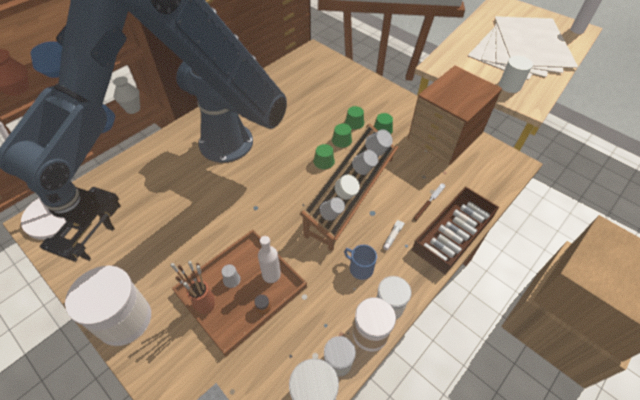

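View pics/top0.png

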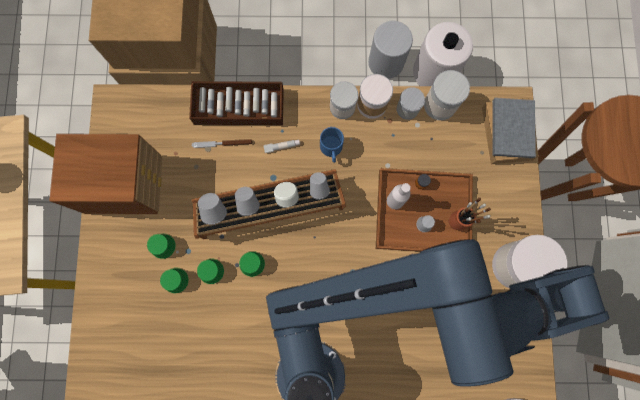

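Scene: three grey cups and the white dish on the rack, in top view at (211,207), (245,200), (318,184), dish (286,194). Cup0 is at (427,224), between the bottle (398,197) and jug (465,217). Green look-alikes stand on the robot side of the rack.

```bash
cat > m.py <<'E'
from h import *
t=np.load("top0.npz");s=np.load("scene0.npz")
for u,v in[(211,207),(245,200),(286,194),(318,184),(427,224),(398,190),(465,217),(424,180),(196,232),(341,206)]: print((u,v),t["P"][v,u].round(3))
P=np.concatenate([a["P"].reshape(-1,3) for a in(t,s)]);P=P[~np.isnan(P).any(1)]
a=t["P"][200,200]*0
# coarse box of rack
c=(t["P"][207,211]+t["P"][184,318])/2
Q=P[(np.abs(P[:,1]-c[1])<.28)&(np.abs(P[:,0]-c[0])<.16)&(P[:,2]>.06)&(P[:,2]<.25)]
best=(0,)
for yaw in np.radians(np.arange(-30,30,.5)):
    n=np.array([-np.cos(yaw)*.5,-np.sin(yaw)*.5,.866])  # local -x lean sign +/- tested
    for sg in(1,-1):
        m=n*[sg,sg,1]; d=Q@m; h,e=np.histogram(d,np.arange(d.min(),d.max(),.003)); 
        if h.max()>best[0]: best=(h.max(),yaw,sg,m,e[h.argmax()]+.0015)
print(best)
np.savez("rack.npz",n=best[3],d=best[4],Q=Q)
n=best[3];d=Q@n-best[4]; ry=np.array([-n[1],n[0],0]);ry/=np.linalg.norm(ry); ry*=np.sign(ry[1]);s_=Q@ry
for lo in range(-10,80,5):
    k=(d>lo/1e3)&(d<lo/1e3+.005); print(lo,k.sum(),end="; ")
np.set_printoptions(suppress=True)
k=d>.02
h,e=np.histogram(s_[k],np.arange(s_[k].min(),s_[k].max(),.01));print(ry);print(np.c_[e[:-1].round(3),h].T.tolist())
E
python3 m.py
```

```text
(211, 207) [0.493 0.291 0.176]
(245, 200) [0.516 0.194 0.168]
(286, 194) [0.538 0.075 0.151]
(318, 184) [ 0.566 -0.019  0.164]
(427, 224) [ 0.462 -0.358  0.07 ]
(398, 190) [ 0.551 -0.256  0.157]
(465, 217) [ 0.478 -0.464  0.113]
(424, 180) [ 0.604 -0.355  0.061]
(196, 232) [0.426 0.342 0.128]
(341, 206) [ 0.518 -0.092  0.067]
(np.int64(2003), np.float64(0.20943951023931956), -1, array([0.4890738 , 0.10395585, 0.866     ]), np.float64(0.36016334250219617))
-10 586; -5 2590; 0 2260; 5 640; 10 448; 15 226; 20 213; 25 217; 30 228; 35 451; 40 442; 45 171; 50 156; 55 632; 60 630; 65 23; 70 0; 75 0; [-0.20791169  0.9781476   0.        ]
[[-0.216, -0.206, -0.196, -0.186, -0.176, -0.166, -0.156, -0.146, -0.136, -0.126, -0.116, -0.106, -0.096, -0.086, -0.076, -0.066, -0.056, -0.046, -0.036, -0.026, -0.016, -0.006, 0.004, 0.014, 0.024, 0.034, 0.044, 0.054, 0.064, 0.074, 0.084, 0.094, 0.104, 0.114, 0.124, 0.134, 0.144, 0.154, 0.164, 0.174, 0.184, 0.194, 0.204, 0.214], [25.0, 6.0, 0.0, 0.0, 22.0, 147.0, 132.0, 130.0, 114.0, 87.0, 20.0, 0.0, 0.0, 3.0, 86.0, 119.0, 131.0, 126.0, 121.0, 106.0, 79.0, 14.0, 0.0, 0.0, 0.0, 0.0, 43.0, 166.0, 138.0, 133.0, 120.0, 103.0, 62.0, 2.0, 0.0, 0.0, 17.0, 181.0, 154.0, 144.0, 141.0, 123.0, 104.0, 61.0]]
```

```bash
cat > m2.py <<'E'
from m import *
print()
rx=np.cross(ry,n)
for lab,(a,b,hh) in dict(A=(-.19,-.10,.06),D=(-.09,.005,.04),B=(.035,.12,.06),C=(.135,.225,.06)).items():
    k=(s_>a)&(s_<b)&(d>hh-.005)&(d<hh+.007); T=Q[k]
    q=np.c_[T@rx,T@ry]; (c2,(w,hgt),ang)=cv2.minAreaRect(q.astype(np.float32)*1000)
    ctr=c2[0]/1e3*rx+c2[1]/1e3*ry+np.median(T@n)*n
    print(lab,k.sum(),"top centre",ctr.round(4),"mean",T.mean(0).round(4),"size",w,hgt, "h",np.median(T@n)-best[4])
P0=P[(np.hypot(P[:,0]-.462,P[:,1]+.358)<.04)&(P[:,2]>.062)&(P[:,2]<.08)]
print("cup0",cv2.minAreaRect((P0[:,:2]*1000).astype(np.float32)),P0.mean(0),np.median(P0[:,2]))
# tray yaw: wall points z~.032
W=P[(np.abs(P[:,2]-.033)<.004)&(np.abs(P[:,0]-.51)<.2)&(np.abs(P[:,1]+.36)<.2)]
print("tray",cv2.minAreaRect((W[:,:2]*1000).astype(np.float32)))
# objects above .1 near tray
V=P[(P[:,2]>.06)&(np.abs(P[:,0]-.51)<.14)&(np.abs(P[:,1]+.36)<.17)]
for z in np.arange(.06,.28,.03):
    U=V[(V[:,2]>z)&(V[:,2]<z+.03)]
    for nm,m in(("bot",U[:,1]>-.31),("jug",U[:,1]<-.4)):
        if m.any(): print(nm,round(z,2),U[m].min(0).round(3),U[m].max(0).round(3))
G=t["P"][235:295,145:270]; 
print("tall",G[...,2].max())
E
python3 m2.py | tail -25
python3 - <<'E'
from h import *
n=np.array([.489,.104,.866]);ry=np.array([-.208,.978,0])
def q(y,z):
    return R.from_matrix(np.c_[np.cross(y,z),y,z]).as_quat()
for nm,p in dict(A=(.566,-.019,.164),B=(.516,.194,.168),C=(.493,.291,.176)).items():
  for z in(ry,-ry,np.cross(ry,n),-np.cross(ry,n)):
    for off in(-.03,.1):
      j=env.ik(np.array(p)+off*n,q(-n,z)); print(nm,off,z.round(2),None if j is None else np.round(j,2))
for z in([1,0,0],[-1,0,0]):
  for h in(.03,.2): j=env.ik([.462,-.358,h],q(np.array([0,0,-1.]),np.array(z,float)));print(h,z,j)
E
```

```text
(341, 206) [ 0.518 -0.092  0.067]
(np.int64(2003), np.float64(0.20943951023931956), -1, array([0.4890738 , 0.10395585, 0.866     ]), np.float64(0.36016334250219617))
-10 586; -5 2590; 0 2260; 5 640; 10 448; 15 226; 20 213; 25 217; 30 228; 35 451; 40 442; 45 171; 50 156; 55 632; 60 630; 65 23; 70 0; 75 0; [-0.20791169  0.9781476   0.        ]
[[-0.216, -0.206, -0.196, -0.186, -0.176, -0.166, -0.156, -0.146, -0.136, -0.126, -0.116, -0.106, -0.096, -0.086, -0.076, -0.066, -0.056, -0.046, -0.036, -0.026, -0.016, -0.006, 0.004, 0.014, 0.024, 0.034, 0.044, 0.054, 0.064, 0.074, 0.084, 0.094, 0.104, 0.114, 0.124, 0.134, 0.144, 0.154, 0.164, 0.174, 0.184, 0.194, 0.204, 0.214], [25.0, 6.0, 0.0, 0.0, 22.0, 147.0, 132.0, 130.0, 114.0, 87.0, 20.0, 0.0, 0.0, 3.0, 86.0, 119.0, 131.0, 126.0, 121.0, 106.0, 79.0, 14.0, 0.0, 0.0, 0.0, 0.0, 43.0, 166.0, 138.0, 133.0, 120.0, 103.0, 62.0, 2.0, 0.0, 0.0, 17.0, 181.0, 154.0, 144.0, 141.0, 123.0, 104.0, 61.0]]

A 363 top centre [ 0.5853 -0.0175  0.1573] mean [ 0.5856 -0.0195  0.1574] size 51.019447326660156 53.37754821777344 h 0.060538549433444167
D 622 top 
[... 2538 characters left out ...]
.66]
C 0.1 [ 0.21 -0.98 -0.  ] [0.3  0.74 0.93 0.05 1.99 1.67]
C -0.03 [ 0.85  0.18 -0.5 ] [0.31 0.75 1.24 0.05 1.68 0.09]
C 0.1 [ 0.85  0.18 -0.5 ] [0.3  0.74 0.93 0.05 1.99 0.1 ]
C -0.03 [-0.85 -0.18  0.5 ] None
C 0.1 [-0.85 -0.18  0.5 ] None
0.03 [1, 0, 0] [-8.50317885e-01  6.96034431e-01  1.65868066e+00 -4.44089210e-16
  7.86877560e-01 -8.50317885e-01]
0.2 [1, 0, 0] [-8.50317885e-01  4.61222037e-01  1.52570527e+00 -4.44089210e-16
  1.15466534e+00 -8.50317885e-01]
0.03 [-1, 0, 0] [-8.50317885e-01  6.96034431e-01  1.65868066e+00 -4.44089210e-16
  7.86877560e-01  2.29127477e+00]
0.2 [-1, 0, 0] [-8.50317885e-01  4.61222037e-01  1.52570527e+00 -4.44089210e-16
  1.15466534e+00  2.29127477e+00]
```

```bash
cat > g.py <<'E'
from h import *
n=np.array([.489,.104,.866]);n/=np.linalg.norm(n)
ry=np.array([-n[1],n[0],0]);ry/=np.linalg.norm(ry)
def q(y,z): return R.from_matrix(np.c_[np.cross(y,z),y,z]).as_quat()
QP=q(-n,np.cross(ry,n)); QT=q(np.array([0,0,-1.]),np.array([1.,0,0]))
TOP={1:(.5855,-.0185,.1573),2:(.5376,.1984,.1578),3:(.5151,.3019,.1576)}
C0=np.array([.4727,-.3615]); D=.030
def st(m): 
    o=env.get_obs(); print(m,"t",round(o["time_s"],2),"tcp",o["tcp_pos"].round(4),"F",o["contact_force"].round(1),"grip",round(o["grip_width"]*87,1))
def pick(k):
    p=np.array(TOP[k])
    env.move_to(p+.10*n,QP); st("pre")
    print("hit",env.move_linear(p-D*n,vel=.1,force_limit=8)); st("down")
    env.set_gripper(0); st("grip")
    env.move_linear(p+.10*n,vel=.15); st("lift")
    env.move_to([*C0,.31],QT); st("hover")
def place(k,dx=0,dy=0):
    x,y=C0[0]+dx,C0[1]+dy; z=.068+.004*k-D
    env.move_linear([x,y,z+.07],vel=.12)
    print("hit",env.move_linear([x,y,z+.012],vel=.04,force_limit=6)); st("near")
    print("hit",env.move_linear([x,y,z-.004],vel=.015,force_limit=5)); st("home, expected z %.4f"%z)
E
python3 - <<'E'
from g import *
s=np.load("scene0.npz")["P"].reshape(-1,3);o=env.get_obs()
L=(s-o["tcp_pos"])@R.from_quat(o["ee_rot"]).as_matrix()
for a in np.arange(-.02,-.3,-.03):
    k=(L[:,1]<a)&(L[:,1]>a-.03)&(np.hypot(L[:,0],L[:,2])<.15)
    if k.any(): print(round(a,2),L[k].min(0).round(3),L[k].max(0).round(3))
# via point to clear the jug brushes: raise first
p=o["tcp_pos"]; env.move_linear([p[0],p[1],.36],vel=.25)
pick(1)
i,_=cloud("scene");save("s1.png",i);i,_=cloud("wrist");save("w1.png",i)
E
```

```text
-0.02 [-0.013 -0.049 -0.052] [ 0.008 -0.03   0.054]
-0.05 [-0.015 -0.079 -0.057] [ 0.008 -0.05   0.057]
-0.08 [-0.04  -0.11  -0.084] [ 0.033 -0.08   0.088]
-0.11 [-0.04  -0.14  -0.093] [ 0.033 -0.11   0.097]
-0.14 [-0.04  -0.17  -0.094] [ 0.037 -0.14   0.097]
-0.17 [-0.04  -0.2   -0.048] [ 0.008 -0.17   0.019]
-0.2 [-0.041 -0.23  -0.048] [ 0.023 -0.2    0.039]
-0.23 [-0.039 -0.26  -0.032] [ 0.021 -0.23   0.037]
-0.26 [-0.037 -0.29  -0.024] [ 0.01  -0.26   0.037]
-0.29 [-0.066 -0.32  -0.046] [ 0.046 -0.293  0.046]
pre t 3.58 tcp [ 0.6345 -0.0096  0.2443] F [0.2 0.6 0.3] grip 87.5
hit False
down t 5.03 tcp [ 0.5715 -0.0217  0.1318] F [ 0.5 -0.1 -0. ] grip 87.2
grip t 6.55 tcp [ 0.5708 -0.0216  0.1313] F [-1.4 -0.5  0.3] grip 0.7
lift t 7.57 tcp [ 0.6336 -0.008   0.2431] F [-0.7  0.6 -0.5] grip 0.3
hover t 9.08 tcp [ 0.4734 -0.3607  0.3096] F [-0.3 -0.2  0.1] grip 0.4
```

```bash
python3 - <<'E'
from h import *
a=cv2.imread("pics/s1.png");b=cv2.imread("pics/w1.png")
c=cv2.resize(a[80:330,140:440],None,fx=1.33,fy=1.33);d=cv2.resize(b,(400,250))
h=max(c.shape[0],d.shape[0]);o=np.zeros((h,c.shape[1]+400,3),np.uint8);o[:c.shape[0],:c.shape[1]]=c;o[:250,c.shape[1]:]=d
cv2.imwrite("pics/v1.png",o)
E
```

```text
(no output)
```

View pics/v1.png

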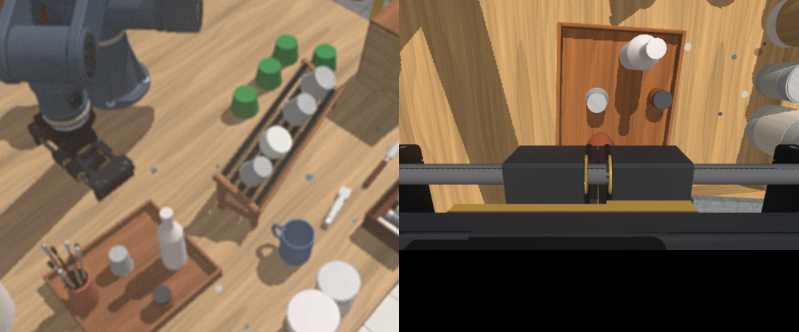

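Fingers shut on nothing; cup1 is still on the rack, at crop pixel (255,170). I'll re-measure from both cameras.

```bash
cat > mm.py <<'E'
from g import *
def seg(a,b,hh=.06,d0=.36016,cams=("scene","top")):
    P=np.concatenate([cloud(c)[1].reshape(-1,3) for c in cams]);P=P[~np.isnan(P).any(1)]
    s=P@ry;d=P@n-d0;rx=np.cross(ry,n);xx=P@rx
    k=(s>a)&(s<b)&(P[:,2]>.07)&(P[:,2]<.25)&(P[:,0]>.4)&(P[:,0]<.68)&(np.abs(d-hh)<.008)
    T=P[k]; c2,sz,_=cv2.minAreaRect((np.c_[T@rx,T@ry]*1e3).astype(np.float32))
    return c2[0]/1e3*rx+c2[1]/1e3*ry+np.median(T@n)*n,sz,k.sum(),np.median(T@n)-d0
if __name__=="__main__":
    for cams in(("scene",),("top",),("scene","top")):
        for ab in((-.2,-.10),(.03,.125),(.13,.23)): print(cams,*seg(*ab,cams=cams))
E
python3 mm.py
python3 - <<'E'
from g import *
t=np.load("top0.npz")
P0=t["P"]; s0=np.load("scene0.npz")["P"]
for nm,P in(("top",P0),("scene",s0)):
    P=P.reshape(-1,3);s=P@ry;d=P@n-.36016;k=(s>-.2)&(s<-.1)&(np.abs(d-.06)<.008)&(P[:,0]>.4)&(P[:,0]<.68)&(P[:,2]<.25)&(P[:,2]>.07);T=P[k];print(nm,k.sum(),T.mean(0),(T@n-.36016).mean())
E
```

```text
('scene',) [ 0.5875612  -0.02154215  0.15643899] (47.94414138793945, 47.12017059326172) 194 0.06041571067294765
('scene',) [0.53944878 0.19844319 0.15530129] (58.00525665283203, 55.98179244995117) 201 0.05878188045202798
('scene',) [0.51550727 0.30000885 0.15627215] (61.94352340698242, 65.08177947998047) 229 0.058478054948244484
('top',) [ 0.58558704 -0.01722724  0.15725825] (51.720890045166016, 47.30082702636719) 190 0.060608584487030936
('top',) [0.53648714 0.19964256 0.15877022] (54.354400634765625, 58.42476272583008) 250 0.06046254782840221
('top',) [0.51398032 0.3033539  0.15866683] (69.94174194335938, 65.14519500732422) 320 0.060153145405214936
('scene', 'top') [ 0.58611239 -0.01875857  0.1570503 ] (50.090126037597656, 53.23575973510742) 384 0.06052613321962702
('scene', 'top') [0.53781424 0.1987387  0.1575978 ] (60.37238311767578, 60.089996337890625) 440 0.06000215730045533
('scene', 'top') [0.51543437 0.30306584 0.15694371] (67.64307403564453, 68.76399993896484) 561 0.0593419494599608
top 191 [ 0.5828308  -0.01787464  0.15865327] 0.06040152973259466
scene 193 [ 0.58710707 -0.02198525  0.15603178] 0.059794881758013445
```

```bash
python3 - <<'E'
from g import *
TOP[1]=(.586,-.0188,.157)
env.set_gripper(1.0)
p=np.array(TOP[1]); env.move_to(p+.10*n,QP); st("pre")
w0,_=cloud("wrist")
env.move_linear(p-D*n,vel=.1,force_limit=8); st("down")
a,_=cloud("wrist"); s,_=cloud("scene")
for w in(.7,.64,.6,.5):
    env.set_gripper(w); st(w)
b,_=cloud("wrist")
f=lambda i:cv2.resize(i,(400,250))
save("v2.png",np.vstack([np.hstack([f(w0),f(a)]),np.hstack([f(b),cv2.resize(s[80:280,230:550],(400,250))])]))
E
```

```text
pre t 12.82 tcp [ 0.6349 -0.0102  0.2443] F [-0.7 -0.2 -0.3] grip 87.2
down t 14.32 tcp [ 0.572  -0.022   0.1315] F [-0.3  0.3 -0.1] grip 86.9
0.7 t 15.18 tcp [ 0.5713 -0.0219  0.131 ] F [-0.1 -0.2 -0.2] grip 60.9
0.64 t 15.6 tcp [ 0.5713 -0.0219  0.131 ] F [ 0.1  0.1 -0.5] grip 56.0
0.6 t 15.97 tcp [ 0.5713 -0.0219  0.131 ] F [-0.4  0.5  0. ] grip 52.0
0.5 t 16.48 tcp [ 0.5713 -0.0219  0.131 ] F [0.6 0.4 0.1] grip 43.7
```

View pics/v2.png

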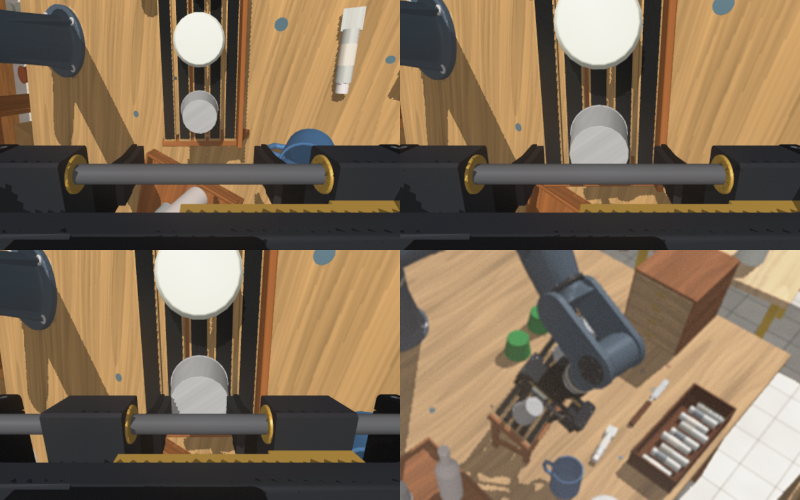

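```bash
python3 - <<'E'
from g import *
np.set_printoptions(suppress=True,precision=4)
o=env.get_obs();M=R.from_quat(o["ee_rot"]).as_matrix();print(M, "want",R.from_quat(QP).as_matrix())
d=env.get_image("wrist");print(d["T_tool_cam"],d["vertical_fov"],d["cx"],d["cy"])
_,Pw=cloud("wrist");_,Ps=cloud("scene");
L=(Ps-o["tcp_pos"])@M; Lw=(Pw-o["tcp_pos"])@M
for v in range(170,260,12): print("wrist",v,Lw[v,300:345:20].tolist())
P=Pw.reshape(-1,3);P=P[~np.isnan(P).any(1)];s=P@ry;dd=P@n-.36016
for hh in(.06,.04):
  k=(np.abs(dd-hh)<.008)&(s>-.25)&(s<.03)&(P[:,0]>.45)&(P[:,0]<.66);T=P[k];print(hh,k.sum(),T.mean(0) if k.any() else 0,T.min(0),T.max(0))
L=L.reshape(-1,3)
for a in np.arange(.02,-.15,-.02):
    k=(L[:,1]<a)&(L[:,1]>a-.02)&(np.hypot(L[:,0],L[:,2])<.12)
    if k.any(): print(round(a,2),k.sum(),L[k].min(0).round(3),L[k].max(0).round(3))
E
```

```text
[[ 0.2081 -0.489   0.8471]
 [-0.9781 -0.104   0.1802]
 [-0.     -0.866  -0.5   ]] want [[ 0.208  -0.489   0.8471]
 [-0.9781 -0.104   0.1802]
 [ 0.     -0.866  -0.5   ]]
[[ 0.0014  0.9665  0.2566 -0.0701]
 [ 0.0005 -0.2566  0.9665 -0.1939]
 [ 1.     -0.0012 -0.0008 -0.0001]
 [ 0.      0.      0.      1.    ]] 59.35638566173626 317.976710916987 199.14479943770502
wrist 170 [[-0.01852953526376463, 0.09525787958137129, -0.015258541095334872], [-0.030684770766903895, 0.027036343472679525, 0.001076073162804628], [-0.010320651792785449, 0.14097749144578942, 0.020968878655787865]]
wrist 182 [[-0.026453661692674657, 0.01037537676931942, -0.010896189718612762], [-0.028042183104380648, 0.0028742239904545387, 0.0009541882238983453], [-0.025652861200330924, 0.01397255885690709, 0.013107363295006823]]
wrist 194 [[-0.0245832302739799, -0.011568399932020546, -0.009825536286552361], [-0.026233784576951257, -0.018230166542863184, 0.0008477013448331569], [-0.023667985487859297, -0.00801732626957358, 0.01181428866660586]]
wrist 206 [[-0.022873243276278016, -0.028924779757933835, -0.00898206485396274], [
[... 977 characters left out ...]
029146816404583067, 0.0109260493902743]]
0.06 5231 [ 0.5836 -0.0101  0.1566] [ 0.5588 -0.0291  0.1385] [0.6125 0.0067 0.1784]
0.04 14156 [0.5559 0.0692 0.1388] [ 0.5196 -0.0247  0.1154] [0.5988 0.101  0.1566]
0.02 123 [-0.072  0.    -0.029] [0.068 0.02  0.072]
0.0 72 [-0.001 -0.02  -0.024] [ 0.03  -0.     0.027]
-0.02 190 [-0.02  -0.039 -0.029] [ 0.028 -0.02   0.03 ]
-0.04 34 [-0.006 -0.059 -0.03 ] [ 0.014 -0.041  0.033]
-0.06 24 [-0.009 -0.08  -0.031] [ 0.014 -0.06   0.034]
-0.08 8 [-0.006 -0.098  0.023] [ 0.013 -0.08   0.029]
-0.1 156 [-0.027 -0.12  -0.086] [ 0.042 -0.101  0.086]
-0.12 377 [-0.034 -0.14  -0.094] [ 0.041 -0.12   0.094]
-0.14 791 [-0.036 -0.16  -0.094] [ 0.041 -0.14   0.096]
```

```bash
python3 - <<'E'
from g import *
def rep(m):
    o=env.get_obs();M=R.from_quat(o["ee_rot"]).as_matrix();i,Ps=cloud("scene");_,Pt=cloud("top");st(m)
    for nm,X in(("s",Ps),("t",Pt)):
        L=((X-o["tcp_pos"])@M).reshape(-1,3)
        for a in np.arange(.03,-.1,-.01):
            k=(L[:,1]<a)&(L[:,1]>a-.01)&(np.abs(L[:,0])<.06)&(np.abs(L[:,2])<.1)
            if k.any(): print(nm,round(a,2),k.sum(),L[k].min(0).round(3),L[k].max(0).round(3))
    return i
p=env.get_obs()["tcp_pos"]; rep("in")
env.move_linear(p+.13*n,vel=.2)
i=rep("up");save("v3.png",cv2.resize(i[60:310,200:500],None,fx=2.4,fy=2.4))
E
```

```text
in t 16.77 tcp [ 0.5713 -0.0219  0.131 ] F [-0.2  0.7  0.5] grip 43.5
s 0.03 373 [-0.059  0.02  -0.059] [0.059 0.03  0.073]
s 0.02 74 [-0.039  0.01  -0.026] [0.058 0.02  0.072]
s 0.01 37 [-0.01   0.    -0.025] [0.029 0.01  0.023]
s -0.0 42 [-0.002 -0.01  -0.024] [ 0.03  -0.     0.025]
s -0.01 35 [ 0.005 -0.02  -0.023] [ 0.029 -0.01   0.026]
s -0.02 102 [-0.022 -0.03  -0.022] [ 0.026 -0.02   0.024]
s -0.03 86 [-0.018 -0.038 -0.029] [ 0.026 -0.03   0.032]
s -0.04 15 [ 0.001 -0.05  -0.03 ] [ 0.015 -0.041  0.03 ]
s -0.05 17 [-0.006 -0.06  -0.029] [ 0.015 -0.051  0.033]
s -0.06 14 [-0.008 -0.069 -0.032] [ 0.015 -0.061  0.035]
s -0.07 10 [-0.008 -0.079  0.023] [ 0.015 -0.071  0.034]
s -0.08 7 [-0.006 -0.086  0.022] [ 0.014 -0.081  0.029]
s -0.09 2 [ 0.005 -0.099  0.028] [ 0.006 -0.091  0.029]
t 0.03 265 [-0.031  0.02  -0.066] [0.059 0.03  0.065]
t 0.02 49 [-0.018  0.01  -0.034] [0.06  0.02  0.071]
t 0.01 30 [-0.016  0.    -0.032] [ 0.026  0.01  -0.01 ]
t -0.0 35 [-0.016 -0.01  -0.029] [ 0.025 -0.    -0.   ]
t -0.01 35 [-0.012 -0.02  -0.026] [ 0.022 -0.01  -0.008]
t -0.02 14 [-0.01  -0.027 -0.024] [ 0.022 -0.021 -0.011]
t -0.03 8 [-0.01  -0.04  -0.033] [ 0.011 -0.034 -0.028]
t -0.04 5 [-0.007 -0.047 -0.035] [ 0.008 -0.04  -0.031]
t -0.09 1 [-0.013 -0.1   -0.083] [-0.013 -0.1   -0.083]
up t 17.68 tcp [ 0.6335 -0.0084  0.2422] F [-0.2  0.9 -0.6] grip 43.2
s -0.03 19 [-0.01 -0.04 -0.03] [ 0.013 -0.032  0.031]
s -0.04 21 [-0.006 -0.05  -0.029] [ 0.014 -0.04   0.032]
s -0.05 22 [-0.007 -0.059 -0.03 ] [ 0.015 -0.05   0.031]
s -0.06 23 [-0.005 -0.069 -0.031] [ 0.013 -0.06   0.034]
s -0.07 17 [-0.008 -0.08   0.023] [ 0.014 -0.07   0.036]
s -0.08 8 [-0.008 -0.086  0.024] [ 0.014 -0.08   0.032]
s -0.09 4 [-0.002 -0.099  0.027] [ 0.008 -0.091  0.028]
t -0.03 14 [-0.011 -0.04  -0.035] [ 0.009 -0.033 -0.028]
t -0.04 21 [-0.011 -0.05  -0.035] [ 0.01  -0.04  -0.027]
t -0.05 1 [ 0.01  -0.052 -0.033] [ 0.01  -0.052 -0.033]
```

View pics/v3.png

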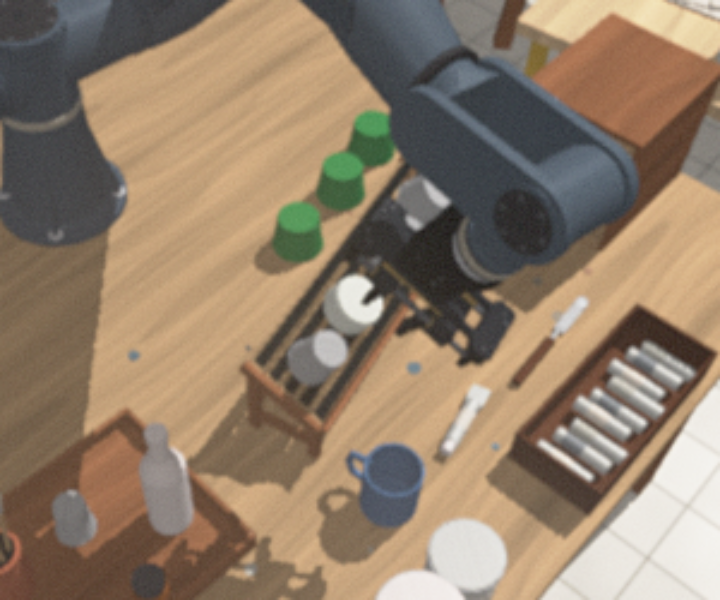

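The picture shows the fingers ending well above the dish. In both cameras and at two tool tilts, they end 32 mm short of the reported TCP, and the body is shifted by the same amount. So the first grasp closed above the cup; I'll add 32 mm along the tool axis.

```bash
cat > p.py <<'E'
from g import *
S=.032; TOP={1:(.586,-.0188,.157),2:(.5378,.1986,.1577),3:(.5153,.3025,.1573)}
def pick(k,D=.030):
    p=np.array(TOP[k]); D+=S
    env.move_to(p+.03*n,QP); st("pre")
    print("hit",env.move_linear(p-D*n,vel=.13,force_limit=8)); st("down")
    env.set_gripper(0); st("grip")
    env.move_linear(p+.03*n,vel=.2); st("lift")
    env.move_to([*C0,.30],QT); st("hover")
def place(k,dx=0,dy=0,D=.030):
    x,y=C0[0]+dx,C0[1]+dy; z=.068+.004*k-D-S
    env.move_linear([x,y,z+.075],vel=.25)
    print("hit",env.move_linear([x,y,z+.012],vel=.08,force_limit=8)); st("near")
    print("hit",env.move_linear([x,y,z-.004],vel=.025,force_limit=6)); st("home, expected z %.4f"%z)
def release():
    env.set_gripper(.95); p=env.get_obs()["tcp_pos"]; env.move_linear([p[0],p[1],.30],vel=.3); st("away")
E
python3 - <<'E'
from p import *
env.set_gripper(.95); pick(1)
i,_=cloud("scene");w,_=cloud("wrist");save("v4.png",np.hstack([cv2.resize(i[150:350,80:400],(400,250)),cv2.resize(w,(400,250))]))
E
```

```text
pre t 18.98 tcp [ 0.6004 -0.0157  0.1829] F [ 0.9 -0.3  1.3] grip 82.5
hit False
down t 19.84 tcp [ 0.5573 -0.0254  0.1042] F [ 0.5  0.3 -0.1] grip 82.9
grip t 20.48 tcp [ 0.5559 -0.0252  0.1033] F [0.8 0.8 0.4] grip 51.9
lift t 21.09 tcp [ 0.5997 -0.0156  0.1821] F [ 0.2  1.1 -0.5] grip 51.9
hover t 22.58 tcp [ 0.4731 -0.3604  0.2992] F [ 0.5  0.4 -1.3] grip 51.5
```

View pics/v4.png

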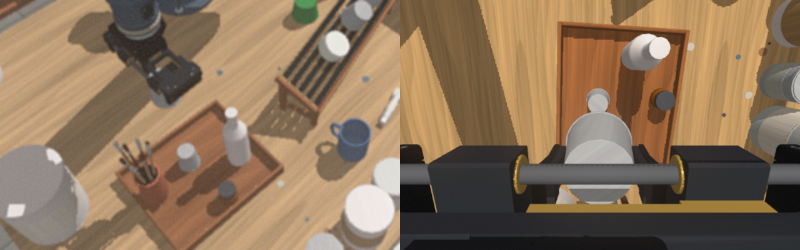

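Cup1 is held, with the gap at 51.9 mm. Placing it.

```bash
python3 - <<'E'
from p import *
place(1)
i,_=cloud("scene");w,P=cloud("wrist");o=env.get_obs();L=(P-o["tcp_pos"])@R.from_quat(o["ee_rot"]).as_matrix()
print("cup top in world z",P[200:260:12,318,2].round(4))
save("v5.png",np.hstack([cv2.resize(i[190:330,170:394],(400,250)),cv2.resize(w,(400,250))]))
E
```

```text
hit False
near t 24.62 tcp [ 0.473  -0.3618  0.0223] F [ 0.   0.3 -0.7] grip 51.8
hit True
home, expected z 0.0100 t 25.14 tcp [ 0.4726 -0.3616  0.0098] F [-1.2  0.2  5.5] grip 51.9
cup top in world z [0.0447 0.058  0.0711 0.0718 0.0721]
```

View pics/v5.png

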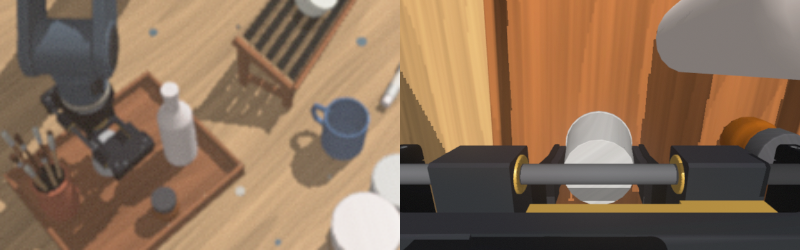

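Seated at exactly the expected height (z 0.0098 against 0.0100, top at 0.072). Next, cup2, with checks.

```bash
python3 - <<'E'
from p import *
release(); 
i,P=cloud("wrist"); T=P.reshape(-1,3); T=T[(np.hypot(T[:,0]-C0[0],T[:,1]-C0[1])<.05)&(T[:,2]>.066)&(T[:,2]<.08)]
print("cup1 top",cv2.minAreaRect((T[:,:2]*1e3).astype(np.float32)),np.median(T[:,2]))
pick(2)
if not 52<env.get_obs()["grip_width"]*87<66: raise SystemExit("no grip")
place(2)
w,P=cloud("wrist");print("cup top z",P[200:260:12,318,2].round(4))
E
```

```text
away t 27.18 tcp [ 0.4713 -0.3602  0.2984] F [ 0.3 -0.5 -0.5] grip 82.8
cup1 top ((471.0879211425781, -361.1725158691406), (46.20807647705078, 47.85247802734375), 0.1583418846130371) 0.07152682347374109
pre t 29.34 tcp [0.5531 0.2004 0.1841] F [ 0.9 -0.5 -0.3] grip 82.9
hit False
down t 30.2 tcp [0.5085 0.1921 0.1046] F [ 0.8 -1.   0.8] grip 82.7
grip t 30.73 tcp [0.508  0.1922 0.1042] F [0.5 0.1 1.1] grip 60.2
lift t 31.34 tcp [0.5514 0.2015 0.1828] F [-0.4 -0.4 -0.9] grip 60.4
hover t 33.46 tcp [ 0.4733 -0.3605  0.2996] F [-0.1 -0.1 -0.8] grip 60.3
hit False
near t 35.38 tcp [ 0.473  -0.3618  0.0263] F [ 0.3  0.2 -0.3] grip 60.3
hit True
home, expected z 0.0140 t 35.88 tcp [ 0.4729 -0.3615  0.0146] F [-0.6  0.6  4.5] grip 60.4
cup top z [0.0621 0.0768 0.0746 0.0758 0.0765]
```

```bash
python3 - <<'E'
from p import *
def top(z,m):
    i,P=cloud("wrist"); T=P.reshape(-1,3); T=T[(np.hypot(T[:,0]-C0[0],T[:,1]-C0[1])<.06)&(np.abs(T[:,2]-z)<.006)]
    A=np.c_[T[:,:2],np.ones(len(T))];c=np.linalg.lstsq(A,T[:,2],rcond=None)[0]
    print(m,cv2.minAreaRect((T[:,:2]*1e3).astype(np.float32)),np.median(T[:,2]),"slope",c[:2]); return i
release(); top(.076,"cup2 top"); env.set_gripper(1.0)
pick(3,.027)
if not 60<env.get_obs()["grip_width"]*87<76: raise SystemExit("no grip")
place(3,D=.027)
w,P=cloud("wrist");print("cup top z",P[200:260:12,318,2].round(4))
env.set_gripper(1.0); p=env.get_obs()["tcp_pos"]; env.move_linear([p[0],p[1],.30],vel=.3); st("away")
i=top(.080,"cup3 top"); s,P=cloud("scene")
save("v6.png",np.hstack([cv2.resize(s[190:330,170:394],(400,250)),cv2.resize(i,(400,250))]))
E
```

```text
away t 37.74 tcp [ 0.4714 -0.3601  0.2985] F [-0.4  0.2 -0.1] grip 83.0
cup2 top ((471.7626037597656, -360.0441589355469), (55.32803726196289, 55.50443649291992), 25.7301082611084) 0.07552129296011537 slope [-0.00235145 -0.00753967]
pre t 40.63 tcp [0.5308 0.3045 0.1837] F [ 1.2  0.3 -0.4] grip 86.8
hit False
down t 41.47 tcp [0.4875 0.2965 0.1068] F [ 0.7 -0.2  0.5] grip 87.1
grip t 41.96 tcp [0.4869 0.2965 0.1066] F [1.  0.  1.8] grip 68.7
lift t 42.55 tcp [0.529  0.3053 0.1823] F [-0.9  1.  -0.9] grip 68.0
hover t 44.99 tcp [ 0.4733 -0.3607  0.2997] F [ 1.3  0.6 -0.3] grip 68.6
hit False
near t 46.89 tcp [ 0.473  -0.3618  0.0333] F [-0.4 -0.4 -1.1] grip 68.8
hit True
home, expected z 0.0210 t 47.39 tcp [ 0.4729 -0.3615  0.0216] F [-0.1  0.1  4.7] grip 67.9
cup top z [0.0793 0.0797 0.0799 0.0787 0.0804]
away t 49.18 tcp [ 0.4714 -0.36    0.2984] F [-0.3  1.1  0.4] grip 86.9
cup3 top ((471.322265625, -359.8045654296875), (63.49330520629883, 63.63514709472656), 43.36125564575195) 0.07946731922361007 slope [-0.00044245 -0.00698929]
```

View pics/v6.png

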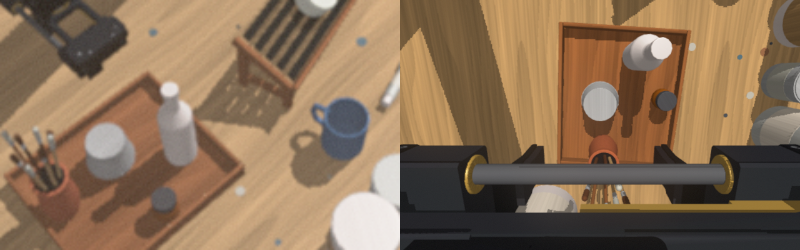

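The four cups are one level stack at crop (108,150), with tops stepping up by 4.0 mm each; the bystanders look undisturbed and the gripper is clear. Handing in.

```bash
python3 -c "
from h import *
env.sleep(.5); env.hand_in()"
```

```text
the job is handed in; nothing more can be done
```

I nested cup1, cup2 and cup3 over cup0 in the tray, each lowered under force limits until it touched home, and handed the job in at about 50 s of the 70 s allowed.

**Last checks:**
- **Heights:** the wrist camera put the tops of cup1, cup2 and cup3 at 71.5, 75.5 and 79.5 mm, which is the expected 4 mm step each time.
- **Centring:** the top centres of the three cups I placed agree to about 1.5 mm. Cup0 is hidden inside the stack; its centre before the job was within 2.1 mm of theirs.
- **Level:** the slope was about 0.007 rad on cup2 and cup3. I did not work out a slope for cup1.
- **Clear of everything:** the gripper was well above the stack at the end. The bystanders in the last pictures look undisturbed; I did not measure them again, and the paint tube and knife were not in full view.

**What disagreed:** the first grasp of cup1 closed on nothing, leaving the cup where it was. Both cameras showed the fingers ending about 32 mm short of the reported TCP, contrary to the description. With that correction, all three grasps held and each cup touched down within 0.6 mm of its expected height.

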